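Stop the vegetable shredder and hold its guard at the balance point

TASK

The vegetable shredder's drum needs wiping: with the guard still shut, push the red stop plunger all the way down and let it spring back. Then take the orange-framed guard by its black handle bar, swing it up in a controlled way to its balance point, where it would fall neither shut nor open, and hold it still there by the bar: finish while holding it, do not let go. Never let the guard fall shut or go over backwards, do not press the green start plunger, and leave the things around the shredder where they are.

Things in the scene. Friction and masses are not known exactly. Their poses are not given: they have to be found in the camera images.
- machine: Grey tabletop vegetable shredder, fixed to the worktop, 220 (its x) x 300 (its y) x 100 mm high, steel drum in a well on top under the guard. Origin: centre of its underside, on the worktop. Its x axis is horizontal and points from its front (handle side) to its rear (hinge side), y along the hinge, z up.
- guard_angle (a joint): Guard's hinge (rad): 0 shut, flat on the machine's top; grows as the front edge swings up and back; 1.445 (83 deg) is the balance point, panel 7 deg short of upright; 2.5 fallen over backwards. Nearly free hinge, no stay, no latch: let go below balance it drops shut, beyond it falls back. Guard and handle about 0.4 kg, centre of mass 92 mm from the hinge.
- guard: The hinged guard over the drum. Origin on the middle of its hinge line; its axes are the machine's when shut and turn with it. Panel 158 mm from hinge to front edge, 240 mm wide, 12 mm thick, orange frame round a clear pane, underside 2 mm above the hinge line when shut. Handle bar on its front edge.
- guard_hinge (a point): Middle of the guard's hinge line (along the machine's y), 83 mm to the rear (+x) of the machine's origin, 100 mm above the worktop. Stays put as the guard swings; its axes turn with the guard.
- handle (a point): Round black bar along the hinge's direction, 12 mm thick, 124 mm long, on an arm at each end from the guard's front edge; middle 100 mm free. Origin: mid-bar; y along it; turns with the guard. From the hinge: 182 mm frontward, 42 mm up when shut (28 mm above the panel); at balance 19 mm rearward, 186 mm up. It can turn in a pinch, so fingers closing across it may keep pointing down all the way.
- stop (a joint): Stroke of the red stop plunger (m): 0 up, 0.012 fully down. Sprung: starts to move at about 2.7 N, 9 N at the bottom, springs back when let go.
- stop_top (a point): Centre of the top face of the red stop plunger: a red disc, 40 mm in diameter, pressed straight down. 73 mm above the worktop when up, 61 mm when fully down; the black ring round it (56 mm diameter) is 57 mm high. Stands on the yellow box.
- stop_box: Fixed yellow box, 90 x 90 x 45 mm high, carrying the red stop plunger in the middle of its top. Origin: centre of its underside. Stands left or right of the shredder.
- start (a joint): Stroke of the green start plunger (m), same size and spring as the red one: not to be pressed.
- start_box: Fixed grey box, 90 x 90 x 45 mm high, carrying the green start plunger (top 73 mm above the worktop). Origin: centre of its underside. On the other side of the shredder from the yellow box.
- courgette: Bystander: half courgette lying on a wooden chopping board, about 155 mm long, 48 mm thick. Origin: under its middle.
- grater: Bystander: upright steel box grater, 74 x 100 mm foot, 242 mm tall with handle. Origin: centre of its underside.
- bowl: Bystander: white bowl, 150 mm across, 65 mm tall. Origin: centre of its underside.
- jar: Bystander: green glass jar, 72 mm in diameter, 90 mm tall. Origin: centre of its underside.
- mill: Bystander: dark wooden pepper mill, 56 mm in diameter, 160 mm tall. Origin: centre of its underside.
- spatula: Bystander: kitchen spatula lying flat on the worktop. Origin: on the worktop, under it.
Things that resemble listed ones, but are neither listed nor needed, are in the scene too. Several things look just like the stop_box: the one meant starts farthest from the robot's base.

How it is judged:
By the outcome, as a careful person would: the job done as asked, in the order asked, and still so for the second after the job is handed in, while the arm keeps its last pose, push and grip.
It also fails if it takes over 51 s, if anything falls off the work surface, if the arm or the gripper's body presses on something with over 40 N, if the wrist force passes 120 N, or if a joint passes its speed limit or range.

ROBOT

A 7-joint arm with a two-finger parallel gripper is mounted at the origin on the work surface. World frame = base frame: x ahead of the robot, y to its left, z up, the work surface at z = 0. Lengths are in m, angles in rad, forces in N, time in s.
With the tool pointing down it reaches from about 0.425 to 0.875 m from the base axis. Payload 8.4 kg.
Tool frame: the origin (TCP) lies on the centre line of the jaws, within the pads' length; the fingertips stand 8 mm ahead of it and the grasp point (between the pads) lies 11 mm behind it; z points along the fingers, y is the line along which they close (so a half turn about z gives the same grasp; the last joint's range is limited). The gripper opens to 87 mm and grips with 3 to 60 N. Pads are 19 mm wide; open, the fingers measure 117 mm over their backs; the gripper's body (75 mm by 190 mm) begins 51 mm behind the grasp point.
Start: joints at [-1.259, 0.333, 0.04, 1.465, -0.013, 1.343, -0.059], TCP at [0.26, 0.596, 0.231] pointing down, gripper open.
Joint ranges: [-2.58, 2.58], [-0.38, 2.09], [-1.3, 1.39], [0.25, 2.4], [-1.5, 4.64], [0.08, 2.09], [-2.65, 2.65]. Speed limits (rad/s): [2.22, 2.22, 2.79, 2.79, 3.14, 3.14, 3.14].

INTERFACE

Orientations are given as [roll, pitch, yaw] about the fixed x, y, z axes, in that order (R = Rz(yaw) Ry(pitch) Rx(roll)).
In Python, from plant import r gives the robot as it stands.
- The arm moves only by the shell command python3 -m handwheel 'ROWS' [FORCE]. ROWS is a JSON object whose one key "motion" holds a list of rows, each a list of 3 entries, a list of its own where there are three numbers: the shift along the tool's x, y, z in cm, then the turn about the tool's z in degrees, then the closure, from 0 (fully open) to 1 (shut). A call has 1 to 12 rows; each row shifts and turns the commanded pose from where the row before left it, along the tool's axes as they then stand; what a row does not reach is not made up. A row lasts 1/12 s, in which the tool goes at most 41.7 mm and 7.16 degrees, less where a joint would pass 70% of its speed; a pose out of reach is approached as far as the arm can. A call with a gripper value outside its range is refused whole. The fingers move at their own pace and stop on an object; FORCE is the grip in N (left out, the last holds). Time passes only in rows, so rows that do not move let the fingers close. It gives the time, the measured TCP pose, the force, the opening and the grip force at its end, in the units of the state.
- r.get_obs(): the state, without advancing time (a new reading comes with each control period).
- r.get_image(name): name is "side" or "top" or "wrist"; returns the picture (400x640x3 uint8, red, green, blue); there is no depth.
- r.camera_params(name): a dict with "fx", "fy", "cx", "cy" (pixels), "R" (3x3) and "t" (3): a world point X has camera coordinates R X + t. Camera axes: x right, y down, z forward; pixel columns grow to the right and rows downward; lengths in m; the calibration is good to about 2 mm. A picture is of the moment at which its call begins: read the wrist's pose just before it. camera_params takes no time and is no camera call; for the wrist camera it gives the pose at the moment of the call.
- r.job_done(): hands the job in; it is judged then, once.
The state is a dict: "time_s": time; "qpos": joint angles; "dq": joint speeds; "joint_torque": joint torques, N m; "position": TCP position; "orientation": TCP orientation; "ft_force": force on the tool from outside, world axes, zero at the start; "wrist_torque": the same for the moment, N m; "gripper_width": finger opening in m; "gripper_force": force on a finger pad.
Only numpy, scipy, OpenCV 4.12 (cv2) and the standard library are available. Lean on these libraries where they do the work, as an engineer would, in place of code of your own. Each camera call takes 0.05 s, during which the arm holds its last target. There are 200 camera calls.

## Working session

There is one attempt and no reset: what is moved stays moved. The work goes in short steps, Python scripts to look and compute and a shell command to move; the robot and the scene stay as the last step left them, time stands still between calls to the robot, and variables do not carry over. Pictures are saved under pics/ and viewed, at most 10 in all, crops included, and the job is handed in when it is done.

```bash
mkdir -p pics; ls
python3 - <<'E'
from plant import r
import cv2,numpy as np
o=r.get_obs();print(o)
for n in ("top","side"):
    p=r.camera_params(n);print(n,p)
    cv2.imwrite(f"pics/{n}0.png",cv2.cvtColor(r.get_image(n),cv2.COLOR_RGB2BGR))
E
```

```text
pics
{'time_s': 0.0, 'qpos': array([-1.2592226 ,  0.33390696,  0.03991265,  1.46629568, -0.01345828,
        1.34328528, -0.05848865]), 'dq': array([ 4.32966128e-05, -5.89256860e-04, -4.07264437e-04, -8.77863030e-04,
        2.05101945e-04, -5.88980014e-04,  1.11064468e-03]), 'joint_torque': array([-7.48661250e-05, -6.56331754e+01,  1.33527640e+00, -4.03828454e+01,
       -5.97229600e-02,  4.43283550e-02,  1.74442957e-04]), 'position': array([0.25940192, 0.59548912, 0.22965039]), 'orientation': array([-3.13996506e+00,  6.65102915e-05,  2.73076288e+00]), 'ft_force': array([ 0.47244253,  0.87639007, -0.07952053]), 'wrist_torque': array([-0.05406618,  0.04698246,  0.01014948]), 'gripper_force': 0.0, 'gripper_width': 0.0872250979398742}
top {'fx': 413.8152089703733, 'fy': 413.8152089703733, 'cx': 317.1377191928407, 'cy': 209.17228974980756, 'R': array([[-0.00931741, -0.99991858,  0.00871879],
       [-0.99902205,  0.00893147, -0.04330317],
       [ 0.04322178, -0.00911373, -0.99902393]]), 't': array([-0.01560512,  0.47772445,  1.37155461])}
side {'fx': 489.524408474121, 'fy': 489.524408474121, 'cx': 311.70762901519134, 'cy': 211.75300194135747, 'R': array([[-0.7502525 , -0.6610818 ,  0.00959333],
       [-0.42059581,  0.46603246, -0.77840408],
       [ 0.51011797, -0.58803452, -0.62769026]]), 't': array([0.34814429, 0.31081326, 1.49193687])}
```

View pics/top0.png

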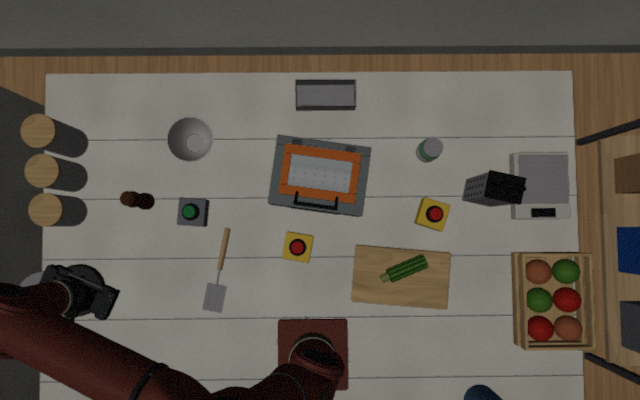

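View pics/side0.png

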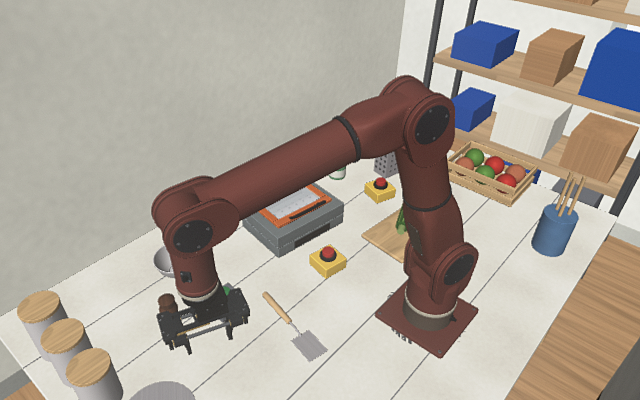

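Top view: two yellow boxes with red plungers, at (298,247) and (434,214). The one at (434,214) is farther from the base (about (313,355)) and lies across the shredder from the grey box with the green plunger (192,212). I'll measure both and confirm in a crop.

```bash
cat > h.py <<'E'
from plant import r
import cv2,numpy as np
def cast(n,uv,z):
    p=r.camera_params(n);R=np.array(p['R']);t=np.array(p['t'])
    d=R.T@np.array([(uv[0]-p['cx'])/p['fx'],(uv[1]-p['cy'])/p['fy'],1]);c=-R.T@t
    return c+d*(z-c[2])/d[2]
def proj(n,X):
    p=r.camera_params(n);x=np.array(p['R'])@np.array(X)+p['t'];return np.array([p['fx']*x[0]/x[2]+p['cx'],p['fy']*x[1]/x[2]+p['cy']])
def blobs(m,amin=30):
    n,l,s,c=cv2.connectedComponentsWithStats(m.astype(np.uint8));return [(c[i],s[i][4],l==i) for i in range(1,n) if s[i][4]>=amin]
E
python3 - <<'E'
from h import *
for n in("top","side"):
    im=cv2.imread(f"pics/{n}0.png");H=cv2.cvtColor(im,cv2.COLOR_BGR2HSV);h,s,v=[H[...,i].astype(int) for i in range(3)]
    print(n)
    for nm,m,z in (("red",((h<6)|(h>174))&(s>190)&(v>100),.073),("yellow",(h>20)&(h<32)&(s>150)&(v>110),.045),("orange",(h>6)&(h<16)&(s>180)&(v>110),.114),("green",(h>50)&(h<80)&(s>130),.073)):
        for c,a,mm in blobs(m):
            rect=cv2.minAreaRect(np.argwhere(mm)[:,::-1].astype(np.float32))
            x=cast(n,c,z);print(nm,c.round(1),a,x.round(4),np.hypot(*x[:2]).round(3),[cast(n,q,z)[:2].round(3).tolist() for q in cv2.boxPoints(rect)] if nm in("orange","yellow") else "")
im=cv2.imread("pics/top0.png");cv2.imwrite("pics/crop1.png",cv2.resize(im[125:270,260:460],None,fx=4,fy=4,interpolation=cv2.INTER_CUBIC))
E
```

```text
top
red [435.3 213.7] 76 [ 0.4569 -0.3967  0.073 ] 0.605 
red [296.7 247.2] 87 [0.3547 0.0467 0.073 ] 0.358 
red [567.1 301.8] 48 [ 0.1734 -0.8102  0.073 ] 0.829 
red [539.5 330.9] 47 [ 0.0833 -0.719   0.073 ] 0.724 
yellow [432.  213.8] 445 [ 0.4577 -0.3943  0.045 ] 0.604 [[0.431, -0.341], [0.512, -0.37], [0.484, -0.452], [0.403, -0.423]]
yellow [297.2 246.5] 448 [0.3555 0.046  0.045 ] 0.358 [[0.321, 0.096], [0.405, 0.08], [0.389, -0.004], [0.305, 0.012]]
orange [319.4 172.5] 1595 [ 0.5868 -0.0272  0.114 ] 0.587 [[0.527, 0.101], [0.679, 0.079], [0.645, -0.155], [0.492, -0.132]]
green [188.9 211. ] 146 [0.4726 0.3883 0.073 ] 0.612 
green [412.5 264.1] 45 [ 0.2976 -0.3208  0.073 ] 0.438 
green [416.2 267.4] 31 [ 0.287  -0.3323  0.073 ] 0.439 
green [397.9 275.3] 30 [ 0.2626 -0.2735  0.073 ] 0.379 
side
yellow [380.4 190.9] 192 [ 0.4361 -0.3723  0.045 ] 0.573 [[0.516, -0.38], [0.431, -0.458], [0.357, -0.349], [0.439, -0.275]]
```

View pics/crop1.png

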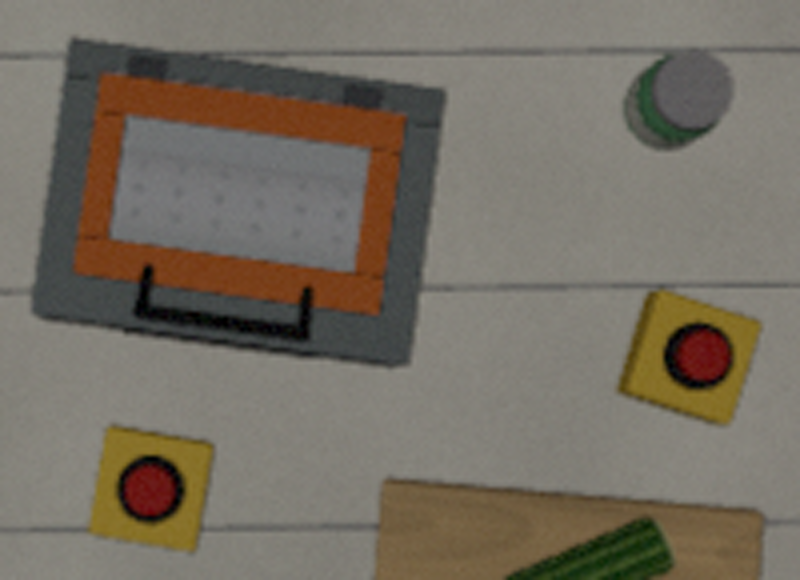

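Crop: the confirmed stop is the right-hand yellow box (crop (698,355), full image (434.5,214)). It stands 0.605 m from the base, against 0.358 m for the decoy in front of the shredder. The guard's frame measures 154 x 236 mm with machine yaw about -8.2°, which fits the 158 x 240 given. The bar's middle is at crop (222,326). First I turn the tool to the grasp yaw and close the fingers.

```bash
python3 -m handwheel '{"motion":[[[0,0,0],6.8,1],[[0,0,0],6.8,1],[[0,0,0],6.8,1],[[0,0,0],6.8,1],[[0,0,0],6.8,1],[[0,0,0],6.8,1],[[0,0,0],6.8,1],[[0,0,0],6.8,1],[[0,0,0],6.8,1],[[0,0,0],6.8,1],[[0,0,0],6.8,1]]}' 20
cat > w.py <<'E'
from h import *
import sys
o=r.get_obs();print(o['time_s'],o['position'].round(4),o['orientation'].round(4),'q',o['qpos'].round(2),'f',o['ft_force'].round(2),'w',o['gripper_width'].round(4),o['gripper_force'])
from scipy.spatial.transform import Rotation as Ro
R=Ro.from_euler('xyz',o['orientation']).as_matrix()
for a in sys.argv[1:]:
    X=np.array(eval(a));print(a,'tool cm',((X-o['position'])@R*100).round(2))
E
python3 w.py [.45,.1,.25] [.457,-.397,.25]
python3 - <<'E'
from h import *
y=-.145;u=np.array([np.cos(y),np.sin(y)]);v=np.array([-u[1],u[0]]);h=np.array([.664,-.0382])
for s in(-.06,0,.06):
    X=[*(h-.182*u+s*v),.142];print(X,proj('top',X))
print(proj('top',[*(h-.19*u),.1]),proj('top',[*(h-.193*u+.15*v),.1]),proj('top',[*(h-.193*u-.15*v),.1]))
E
```

```text
time_s: 1.02
position: [0.2595, 0.5957, 0.2301]
orientation: [-3.141, 0.001, 1.419]
ft_force: [1.1, 0.1, 0.7]
gripper_width: 0.0217
gripper_force: 0.0
[np.float64(0.47524037934859265), np.float64(-0.07127273214502788), 0.142] [334.49637584 207.90300995]
[np.float64(0.4839099251312242), np.float64(-0.011902377792684195), 0.142] [314.83014309 205.21266464]
[np.float64(0.4925794709138558), np.float64(0.04746797655965949), 0.142] [295.15867758 202.5216035 ]
[314.44068224 208.45814815] [266.70106787 202.89743063] [361.88920692 215.9164434 ]Traceback (most recent call last):
  File "w.py", line 3, in <module>
    o=r.get_obs();print(o['time_s'],o['position'].round(4),o['orientation'].round(4),'q',o['qpos'].round(2),'f',o['ft_force'].round(2),'w',o['gripper_width'].round(4),o['gripper_force'])
                                                                                                                                           ^^^^^^^^^^^^^^^^^^^^^^^^
AttributeError: 'float' object has no attribute 'round'
```

```bash
sed -i "s/o\['gripper_width'\].round(4)/round(float(o['gripper_width']),4)/" w.py; python3 w.py [.47,.1,.25] [.457,-.397,.25]
```

```text
1.0167 [0.2595 0.5957 0.2301] [-3.1415e+00  9.0000e-04  1.4194e+00] q [-1.4   0.34  0.23  1.47 -0.08  1.34 -1.32] f [1.06 0.06 0.72] w 0.0217 0.0
[.47,.1,.25] tool cm [-45.83  28.29  -1.96]
[.457,-.397,.25] tool cm [-95.16  34.5   -1.91]
```

```bash
python3 -m handwheel '{"motion":[[[-2,1.2,-0.2],0,1],[[-3.3,2,-0.2],0,1],[[-3.3,2,-0.2],0,1],[[-3.3,2,-0.2],0,1],[[-3.3,2,-0.2],0,1],[[-3.3,2,-0.2],0,1],[[-3.3,2,-0.2],0,1],[[-3.3,2,-0.2],0,1],[[-3.3,2,-0.2],0,1],[[-3.3,2,0],0,1],[[-3.3,2,0],0,1],[[-2,1.2,0],0,1]]}'; python3 w.py [.46,-.05,.25] [.457,-.397,.25]
```

```text
time_s: 2.02
position: [0.4287, 0.1931, 0.2486]
orientation: [3.141, 0.0, 1.422]
ft_force: [1.1, -0.3, -0.7]
gripper_width: 0.0005
gripper_force: 0.0
2.0167 [0.4287 0.1931 0.2486] [3.1415e+00 1.0000e-04 1.4216e+00] q [-1.05 -0.08  0.51  1.88  0.04  1.33 -0.7 ] f [ 1.06 -0.28 -0.73] w 0.0005 0.0
[.46,-.05,.25] tool cm [-23.57   6.71  -0.14]
[.457,-.397,.25] tool cm [-57.93  11.57  -0.13]
```

```bash
python3 -m handwheel '{"motion":[[[-2,0.5,0],0,1],[[-3.4,1,0],0,1],[[-3.6,1,0],0,1],[[-3.6,1,0],0,1],[[-3.6,1,0],0,1],[[-3.6,1,0],0,1],[[-3.6,1,0],0,1],[[-3.6,0.5,0],0,1],[[-3.6,0.5,0],0,1],[[-3.6,0.5,0],0,1],[[-3.6,0.5,0],0,1],[[-3.6,0.5,0],0,1]]}'; python3 w.py [.457,-.397,.15] [.457,-.397,.085]
```

```text
time_s: 3.02
position: [0.4559, -0.2271, 0.2488]
orientation: [3.14, -0.001, 1.425]
ft_force: [0.3, -0.1, -1.5]
gripper_width: 0.0005
gripper_force: 0.0
3.0167 [ 0.4559 -0.2271  0.2488] [ 3.1404e+00 -1.2000e-03  1.4253e+00] q [-0.73  0.    1.13  1.81 -0.    1.33  0.26] f [ 0.27 -0.12 -1.47] w 0.0005 0.0
[.457,-.397,.15] tool cm [-16.8    2.55   9.86]
[.457,-.397,.085] tool cm [-16.81   2.55  16.36]
```

```bash
python3 -m handwheel '{"motion":[[[-2.5,0.4,0.5],0,1],[[-2.8,0.4,1],0,1],[[-2.8,0.4,1.5],0,1],[[0,0,0],0,1]]}'; python3 w.py [.457,-.397,.15]
```

```text
time_s: 3.35
position: [0.4532, -0.3129, 0.2157]
orientation: [-3.137, 0.004, 1.418]
ft_force: [-1.4, 0.1, 0.8]
gripper_width: 0.0006
gripper_force: 0.0
3.35 [ 0.4532 -0.3129  0.2157] [-3.1367  0.0043  1.4176] q [-0.48  0.26  1.18  1.77 -0.24  1.28  0.61] f [-1.37  0.09  0.76] w 0.0006 0.0
[.457,-.397,.15] tool cm [-8.23  1.69  6.6 ]
```

```bash
python3 -m handwheel '{"motion":[[[-2,0.4,1],0,1],[[-2.2,0.4,1.5],0,1],[[-2.2,0.5,1.5],0,1],[[-1.8,0.4,1],0,1],[[0,0,0],0,1],[[0,0,0],0,1]]}'
python3 - <<'E'
from h import *
im=r.get_image('wrist');H=cv2.cvtColor(im,cv2.COLOR_RGB2HSV);h,s,v=[H[...,i].astype(int) for i in range(3)]
for c,a,m in blobs(((h<6)|(h>174))&(s>150)&(v>80),200): print(c,a,cast('wrist',c,.073))
E
python3 w.py [.457,-.397,.085]
```

```text
time_s: 3.85
position: [0.4606, -0.3914, 0.1678]
orientation: [-3.139, 0.0, 1.423]
ft_force: [-0.1, -0.2, 0.2]
gripper_width: 0.0006
gripper_force: 0.0
[317.42540984 213.36885246] 1220 [ 0.45740868 -0.39540923  0.073     ]
3.9 [ 0.4613 -0.3906  0.1684] [-3.1407e+00 -2.0000e-04  1.4245e+00] q [-0.19  0.45  1.07  1.7  -0.41  1.24  0.83] f [-0.54 -0.04 -0.61] w 0.0001 0.0
[.457,-.397,.085] tool cm [-0.7  -0.33  8.34]
```

```bash
python3 -m handwheel '{"motion":[[[-0.3,-0.2,1],0,1],[[-0.2,-0.1,2],0,1],[[0,0,2],0,1],[[0,0,1.8],0,1],[[0,0,1.2],0,1],[[0,0,0],0,1]]}'; python3 w.py [.457,-.3955,.069]
```

```text
time_s: 4.4
position: [0.4574, -0.3934, 0.0863]
orientation: [-3.139, -0.002, 1.427]
ft_force: [-0.5, -0.2, 1.0]
gripper_width: 0.0005
gripper_force: 0.0
4.4 [ 0.4574 -0.3934  0.0863] [-3.1390e+00 -1.8000e-03  1.4267e+00] q [-0.12  0.53  0.99  1.78 -0.5   1.11  0.9 ] f [-0.52 -0.16  1.04] w 0.0005 0.0
[.457,-.3955,.069] tool cm [-0.22 -0.01  1.73]
```

```bash
python3 -m handwheel '{"motion":[[[0,0,0.5],0,1],[[0,0,0.5],0,1],[[0,0,0.3],0,1],[[0,0,0.1],0,1],[[0,0,0],0,1]]}'; python3 w.py [.457,-.3955,.069]
```

```text
time_s: 4.82
position: [0.4586, -0.3956, 0.0753]
orientation: [3.14, 0.0, 1.426]
ft_force: [1.0, 1.1, 5.3]
gripper_width: 0.0006
gripper_force: 2.9
4.8167 [ 0.4586 -0.3956  0.0753] [3.1402e+00 2.0000e-04 1.4255e+00] q [-0.11  0.55  0.98  1.79 -0.51  1.09  0.91] f [1.   1.09 5.33] w 0.0006 2.883544303185772
[.457,-.3955,.069] tool cm [-0.02 -0.16  0.63]
```

```bash
python3 -m handwheel '{"motion":[[[0,0,0.4],0,1],[[0,0,0.4],0,1],[[0,0,0.2],0,1],[[0,0,0],0,1],[[0,0,0],0,1]]}'
```

```text
time_s: 5.23
position: [0.4589, -0.3959, 0.069]
orientation: [3.138, -0.002, 1.425]
ft_force: [-10.7, 14.4, 46.2]
gripper_width: 0.0005
gripper_force: 23.1
```

```bash
python3 -m handwheel '{"motion":[[[0,0,-0.5],0,1],[[0,0,-1],0,1],[[0,0,-2],0,1],[[0,0,-3],0,1],[[0,0,-3.5],0,1],[[0,0,-3.5],0,1],[[0,0,-3],0,1],[[0,0,-2],0,0],[[0,0,0],0,0]]}'
python3 - <<'E'
from h import *
im=r.get_image('wrist');H=cv2.cvtColor(im,cv2.COLOR_RGB2HSV);h,s,v=[H[...,i].astype(int) for i in range(3)]
for c,a,m in blobs(((h<6)|(h>174))&(s>150)&(v>80),200): print(c,a,cast('wrist',c,.073))
E
python3 w.py [.43,-.1,.26] [.45,-.007,.26]
```

```text
time_s: 5.98
position: [0.4589, -0.3971, 0.2543]
orientation: [3.136, 0.003, 1.425]
ft_force: [-0.5, -0.1, -0.3]
gripper_width: 0.0072
gripper_force: 0.0
[311.014862   185.08917197] 471 [ 0.44902806 -0.3934726   0.073     ]
6.0333 [ 0.4585 -0.3964  0.2519] [3.1378e+00 1.4000e-03 1.4251e+00] q [-0.22  0.38  1.12  1.59 -0.35  1.39  0.79] f [ 0.01  1.37 -1.09] w 0.0104 0.0
[.43,-.1,.26] tool cm [28.91 -7.12 -0.88]
[.45,-.007,.26] tool cm [38.4  -6.49 -0.89]
```

```bash
python3 -m handwheel '{"motion":[[[2,-0.2,0],0,0],[[3.4,-0.3,0],0,0],[[3.6,-0.3,0],0,0],[[3.6,-0.3,0],0,0],[[3.6,-0.3,0],0,0],[[3.6,-0.3,0],0,0],[[3.6,-0.3,0],0,0],[[3.6,-0.3,0],0,0],[[3.6,-0.3,0],0,0],[[3.4,-0.3,0],0,0],[[2.4,-0.1,0],0,0],[[0,0,0],0,0]]}'; python3 w.py [.484,-.012,.26]
```

```text
time_s: 7.03
position: [0.4806, -0.0249, 0.2486]
orientation: [-3.14, -0.0, 1.433]
ft_force: [0.1, -0.5, 0.5]
gripper_width: 0.0848
gripper_force: 0.0
7.0333 [ 0.4806 -0.0249  0.2486] [-3.1403e+00 -3.0000e-04  1.4332e+00] q [-1.03 -0.1   0.94  1.87  0.09  1.34 -0.24] f [ 0.11 -0.51  0.54] w 0.0848 0.0
[.484,-.012,.26] tool cm [ 1.32  0.16 -1.14]
```

```bash
python3 -m handwheel '{"motion":[[[1,0.2,-0.5],0,0],[[0.3,0,-0.5],0,0],[[0,0,0],0,0]]}'
python3 - <<'E'
from h import *
p=r.camera_params('wrist');print(p['R'].round(3),-p['R'].T@p['t'])
y=-.145;u=np.array([np.cos(y),np.sin(y)]);v=np.array([-u[1],u[0]]);h=np.array([.664,-.0382])
for s in(-.062,0,.062): print(proj('wrist',[*(h-.182*u+s*v),.142]))
cv2.imwrite("pics/wr1.png",cv2.cvtColor(r.get_image('wrist'),cv2.COLOR_RGB2BGR))
E
```

```text
time_s: 7.28
position: [0.4854, -0.0181, 0.2603]
orientation: [3.141, 0.0, 1.425]
ft_force: [0.2, 0.3, -0.2]
gripper_width: 0.087
gripper_force: 0.0
[[ 0.989 -0.146  0.002]
 [-0.142 -0.958  0.248]
 [-0.034 -0.246 -0.969]] [0.49403602 0.0496508  0.4150014 ]
[318.38086501 258.59519389]
[318.21023171 193.80114047]
[318.019727   121.46138241]
```

View pics/wr1.png

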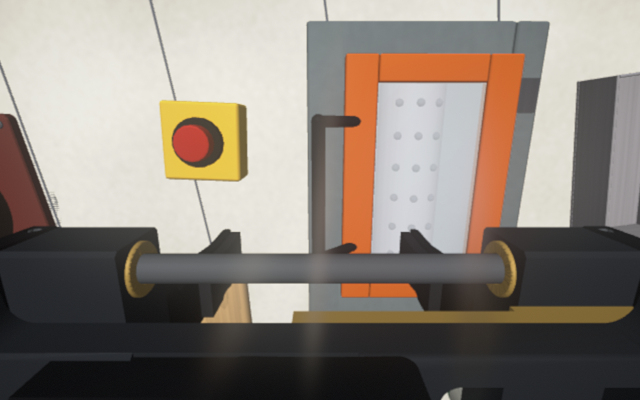

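Wrist view: the bar runs from (320,118) to (319,250), centred between the open fingers at (225) and (415). The predicted column is 318, so the handle position holds to about 1 mm. Descending.

```bash
python3 -m handwheel '{"motion":[[[0.3,0,1],0,0],[[0.3,0,2],0,0],[[0,0,2.4],0,0],[[0,0,2.4],0,0],[[0,0,2],0,0],[[0,0,1.5],0,0],[[0,0,0.9],0,0],[[0,0,0.4],0,0],[[0,0,0],0,0],[[0,0,0],0,0]]}' 20;  python3 w.py [.485,-.012,.132]
```

```text
time_s: 8.17
position: [0.486, -0.0126, 0.134]
orientation: [3.141, 0.0, 1.425]
ft_force: [0.4, 0.5, -0.7]
gripper_width: 0.0872
gripper_force: 0.0
8.1667 [ 0.486  -0.0126  0.134 ] [3.1411e+00 1.0000e-04 1.4247e+00] q [-1.    0.09  1.    2.01 -0.08  1.08 -0.11] f [ 0.37  0.51 -0.72] w 0.0872 0.0
[.485,-.012,.132] tool cm [ 0.05 -0.11  0.2 ]
```

```bash
python3 -m handwheel '{"motion":[[[0,-0.1,0.1],0,0.3],[[0,0,0],0,0.6],[[0,0,0],0,0.9],[[0,0,0],0,1],[[0,0,0],0,1],[[0,0,0],0,1],[[0,0,0],0,1],[[0,0,0],0,1],[[0,0,0],0,1],[[0,0,0],0,1]]}' 20;  python3 w.py
python3 - <<'E'
import numpy as np
r=.1868;a=np.arctan2(42,182)
for t in range(0,84,5): print(t,(r*100*np.array([np.cos(a)-np.cos(a+np.radians(t)),-np.sin(a+np.radians(t))+np.sin(a)])).round(2))
t=1.445;print(t,(r*100*np.array([np.cos(a)-np.cos(a+t),-np.sin(a+t)+np.sin(a)])).round(2))
E
```

```text
time_s: 9.0
position: [0.4848, -0.0122, 0.1326]
orientation: [-3.142, 0.0, 1.425]
ft_force: [-0.8, 0.3, -0.2]
gripper_width: 0.0282
gripper_force: 0.0
9.0 [ 0.4848 -0.0122  0.1326] [-3.1415e+00  1.0000e-04  1.4253e+00] q [-1.    0.09  1.    2.02 -0.08  1.08 -0.11] f [-0.76  0.31 -0.19] w 0.0282 0.0
0 [0. 0.]
5 [ 0.44 -1.57]
10 [ 1.01 -3.1 ]
15 [ 1.71 -4.57]
20 [ 2.53 -5.97]
25 [ 3.48 -7.3 ]
30 [ 4.54 -8.54]
35 [ 5.7  -9.68]
40 [  6.96 -10.72]
45 [  8.3  -11.64]
50 [  9.72 -12.44]
55 [ 11.2  -13.12]
60 [ 12.74 -13.66]
65 [ 14.32 -14.07]
70 [ 15.92 -14.34]
75 [ 17.55 -14.47]
80 [ 19.18 -14.45]
1.445 [ 20.09 -14.38]
```

```bash
python3 -m handwheel '{"motion":[[[0,0,0],0,1],[[0,0,0],0,1],[[0,0,0],0,1],[[0,0,0],0,1],[[0,0,0],0,1],[[0,0,0],0,1]]}' 20;  python3 w.py
```

```text
time_s: 9.5
position: [0.4846, -0.0122, 0.1325]
orientation: [-3.141, 0.0, 1.425]
ft_force: [-1.5, -0.1, 1.2]
gripper_width: 0.0113
gripper_force: 20.0
9.5 [ 0.4846 -0.0122  0.1325] [-3.1412  0.      1.4253] q [-1.    0.09  1.    2.02 -0.08  1.08 -0.11] f [-1.54 -0.05  1.17] w 0.0113 20.000108778476715
```

```bash
python3 -m handwheel '{"motion":[[[0,0.2,-0.79],0,1],[[0,0.24,-0.78],0,1],[[0,0.27,-0.77],0,1],[[0,0.3,-0.76],0,1],[[0,0.34,-0.74],0,1],[[0,0.36,-0.73],0,1],[[0,0.4,-0.71],0,1],[[0,0.42,-0.69],0,1],[[0,0.46,-0.67],0,1],[[0,0.49,-0.66],0,1],[[0,0.52,-0.63],0,1],[[0,0.54,-0.61],0,1]]}';  python3 w.py
```

```text
time_s: 10.5
position: [0.5278, -0.0185, 0.2186]
orientation: [-3.136, -0.0, 1.425]
ft_force: [-14.8, 1.5, 10.1]
gripper_width: 0.0111
gripper_force: 20.0
10.5 [ 0.5278 -0.0185  0.2186] [-3.1360e+00 -3.0000e-04  1.4255e+00] q [-0.97  0.12  1.01  1.81 -0.11  1.27 -0.08] f [-14.8    1.51  10.05] w 0.0111 20.00447005033493
```

```bash
python3 -m handwheel '{"motion":[[[0,-0.1,-0.1],0,1],[[0,-0.1,-0.1],0,1],[[0,0,0],0,1],[[0,0,0],0,1]]}';  python3 w.py
```

```text
time_s: 10.83
position: [0.529, -0.0188, 0.2203]
orientation: [3.138, 0.0, 1.425]
ft_force: [7.0, -1.7, -9.0]
gripper_width: 0.0114
gripper_force: 20.0
10.8333 [ 0.529  -0.0188  0.2203] [3.1383e+00 4.0000e-04 1.4252e+00] q [-0.98  0.11  1.01  1.81 -0.1   1.27 -0.08] f [ 6.98 -1.75 -9.03] w 0.0114 19.999061822891235
```

```bash
python3 -m handwheel '{"motion":[[[0,0.63,-0.52],0,1],[[0,0.59,-0.56],0,1],[[0,0.62,-0.53],0,1],[[0,0.64,-0.51],0,1],[[0,0.66,-0.47],0,1],[[0,0.68,-0.45],0,1],[[0,0,0],0,1],[[0,0,0],0,1]]}';  python3 w.py
```

```text
time_s: 11.5
position: [0.5662, -0.0243, 0.2515]
orientation: [3.141, 0.0, 1.425]
ft_force: [-5.8, 0.4, 6.9]
gripper_width: 0.0111
gripper_force: 20.0
11.5 [ 0.5662 -0.0243  0.2515] [3.1413e+00 5.0000e-04 1.4249e+00] q [-0.9   0.22  1.01  1.68 -0.19  1.35 -0.  ] f [-5.85  0.39  6.92] w 0.0111 20.000005066394806
```

```bash
python3 -m handwheel '{"motion":[[[0,0.65,-0.47],0,1],[[0,0.72,-0.39],0,1],[[0,0.73,-0.35],0,1],[[0,0.75,-0.33],0,1],[[0,0.76,-0.28],0,1],[[0,0.78,-0.26],0,1],[[0,0,0],0,1],[[0,0,0],0,1]]}';  python3 w.py
```

```text
time_s: 12.17
position: [0.6095, -0.0307, 0.2713]
orientation: [3.141, 0.001, 1.425]
ft_force: [-2.6, -0.8, 3.4]
gripper_width: 0.0113
gripper_force: 20.0
12.1667 [ 0.6095 -0.0307  0.2713] [3.1411e+00 7.0000e-04 1.4247e+00] q [-0.79  0.34  0.99  1.54 -0.28  1.41  0.07] f [-2.61 -0.77  3.41] w 0.0113 20.000235736370087
```

```bash
python3 -m handwheel '{"motion":[[[0,0.79,-0.24],0,1],[[0,0.79,-0.22],0,1],[[0,0.8,-0.16],0,1],[[0,0.8,-0.13],0,1],[[0,0.8,-0.08],0,1],[[0,0.8,-0.05],0,1],[[0,0,0],0,1],[[0,0,0],0,1]]}';  python3 w.py
python3 - <<'E'
from h import *
for n in("top","side","wrist"): cv2.imwrite(f"pics/{n}2.png",cv2.cvtColor(r.get_image(n),cv2.COLOR_RGB2BGR))
E
```

```text
time_s: 12.83
position: [0.6567, -0.0376, 0.2797]
orientation: [3.142, 0.001, 1.425]
ft_force: [-1.6, -1.8, 0.8]
gripper_width: 0.0113
gripper_force: 20.0
12.8333 [ 0.6567 -0.0376  0.2797] [3.1415e+00 7.0000e-04 1.4249e+00] q [-0.68  0.45  0.96  1.4  -0.37  1.47  0.12] f [-1.65 -1.83  0.83] w 0.0113 19.99965101480484
```

View pics/side2.png

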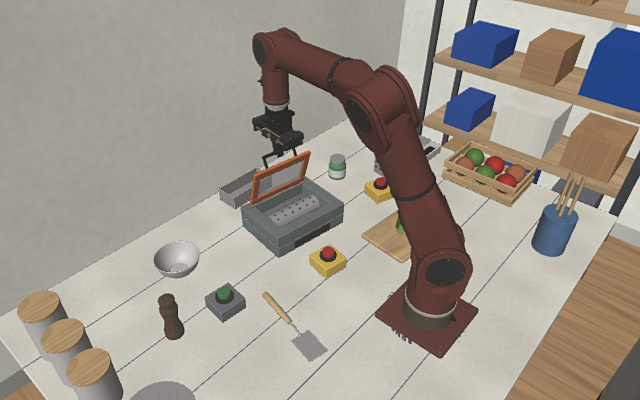

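Side view: the guard stands nearly upright, held by its bar at about (283,158), and the surroundings are undisturbed. The TCP chord from the shut position gives about 75°. 26.5 mm more along the tool's y remains.

```bash
python3 -m handwheel '{"motion":[[[0,0.7,-0.02],0,1],[[0,0.7,0],0,1],[[0,0.6,0.02],0,1],[[0,0.4,0.03],0,1],[[0,0.2,0.02],0,1],[[0,0,0],0,1],[[0,0,0],0,1],[[0,0,0],0,1]]}';  cat >a.py <<'E'
from h import *
P=np.mean([r.get_obs()['position']],0);d=P-[.4846,-.0122,.1325];y=-.145
e=d[0]*np.cos(y)+d[1]*np.sin(y);c=np.hypot(e,d[2]);print('u',e,'z',d[2],'ang',np.degrees(2*np.arcsin(c/.3736)),r.get_obs()['ft_force'].round(1))
E
python3 a.py
python3 - <<'E'
from h import *
y=-.145;u=np.array([np.cos(y),np.sin(y)]);v=np.array([-u[1],u[0]]);h=np.array([.664,-.0382])
def G(a,b,c,t): # guard local: front a, y b, up c
    X=-a*np.cos(t)+c*np.sin(t);Z=a*np.sin(t)+c*np.cos(t);return [*(h+X*u+b*v),.1+Z]
im=cv2.cvtColor(r.get_image('side'),cv2.COLOR_RGB2BGR);cv2.imwrite('pics/side3.png',im)
for t in (80,82.8,86):
    print(t,[proj('side',G(.158,b,c,np.radians(t))).round(1).tolist() for b,c in((.12,.002),(-.12,.002),(.12,.014),(-.12,.014))],[proj('side',G(.0,b,.002,np.radians(t))).round(1).tolist() for b in(.12,-.12)])
cv2.imwrite('pics/crop3.png',cv2.resize(im[130:230,225:345],None,fx=6,fy=6,interpolation=cv2.INTER_CUBIC))
E
```

```text
time_s: 13.65
position: [0.6819, -0.0412, 0.2795]
orientation: [3.142, 0.0, 1.425]
ft_force: [-1.3, -4.8, 0.0]
gripper_width: 0.0112
gripper_force: 20.0
u 0.19942423612070423 z 0.14699801683579827 ang 83.07860573693956 [-1.3 -4.8  0. ]
80 [[251.9, 173.9], [307.7, 149.5], [249.9, 171.8], [305.5, 147.6]] [[250.4, 206.9], [302.8, 181.8]]
82.8 [[250.6, 172.6], [306.3, 148.3], [248.5, 170.6], [304.2, 146.6]] [[250.4, 206.9], [302.8, 181.8]]
86 [[249.1, 171.2], [304.7, 147.1], [247.0, 169.5], [302.6, 145.6]] [[250.4, 206.9], [302.8, 181.8]]
```

View pics/crop3.png

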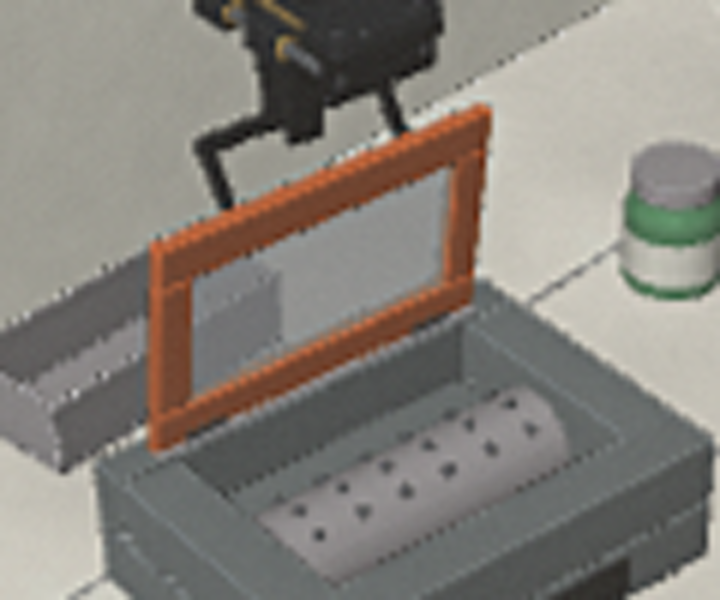

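Crop: the frame's top front corners are at full-image (250,170.5) and (306.7,147.5), against (250.6,172.6) and (306.3,148.3) predicted at 82.8°. The kinematic estimates give 82.5–83.1°. I'll relieve the small sideways strain along the bar and settle.

```bash
python3 -m handwheel '{"motion":[[[-0.06,0.02,0],0,1],[[0,0,0],0,1],[[0,0,0],0,1],[[0,0,0],0,1],[[0,0,0],0,1],[[0,0,0],0,1],[[0,0,0],0,1],[[0,0,0],0,1]]}';python3 a.py; python3 -m handwheel '{"motion":[[[0,0,0],0,1],[[0,0,0],0,1],[[0,0,0],0,1],[[0,0,0],0,1]]}';python3 a.py
python3 - <<'E'
from plant import r
print(r.get_obs()['dq'].round(3))
E
```

```text
time_s: 14.37
position: [0.6821, -0.0413, 0.2795]
orientation: [-3.142, -0.0, 1.426]
ft_force: [-1.9, -0.2, 1.1]
gripper_width: 0.0116
gripper_force: 20.0
u 0.1996784683683475 z 0.14696408091328578 ang 83.15426274784458 [-1.9 -0.2  1.1]
time_s: 14.7
position: [0.6822, -0.0413, 0.2795]
orientation: [3.142, -0.0, 1.426]
ft_force: [-0.6, 0.6, 1.9]
gripper_width: 0.0113
gripper_force: 20.0
u 0.19968805765984918 z 0.1469963335994402 ang 83.1652690297562 [-0.6  0.6  1.9]
[ 0.001  0.    -0.001  0.    -0.001  0.    -0.001]
```

Still, relaxed and within about 0.5° of balance. Handing in.

```bash
python3 -c "from plant import r; print(r.job_done())"
```

```text
the job is handed in; nothing more can be done
None
```

I handed the job in after 14.7 s: the red stop plunger was pushed to the bottom and released, then the guard was swung up and is held still by its bar at about 83° (my estimates span 82.5–83.2°).

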